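# Turn the cork rod handle mark-up on its turning stand

### The job

Two rod handles sit between the centres of two turning stands, each with a driving arm and ball knob to turn it by. Turn the cork one until its red stripe faces straight up, ready for gluing, and let go so that it stays there. Leave the black foam handle on the other stand as it is.

Things in the scene. Friction and masses are not known exactly. Their poses are not given: they have to be found in the camera images.
- cork_grip (a joint): rotation (rad) of the tan cork rod handle, 100 mm long, 33 mm thick, red stripe 9 mm wide along it. 0 = stripe straight up; positive = stripe tipped to the stand's +x side (away from the robot), i.e. right-handed about the shaft's y axis; starts at 0.5 to 1.7, limits 3.1 either way. Stays where left: friction about 1.3 N at the knob, no spring
- cork_knob (a point): centre of the orange ball knob, 22 mm across, on the end of the 8 mm steel arm clamped to the cork handle's shaft; it turns with the handle, 65 mm from the axis. Its angle from straight up (positive to the stand's +x) is the joint value minus 0.8 rad: stripe up = arm leaning 0.8 rad towards the robot. Pinch it from above, fingers closing along the shaft; it turns freely between them
- cork_axis (a point): point on the fixed shaft axis of the cork handle: centre of the ball's circle, 100 mm above the table. Axes: y along the shaft, z up, x level across it, away from the robot (yaw within 0.35 rad). The stand is fixed: base plate 90 x 210 x 12 mm; two aluminium posts 118 mm high, 36 mm wide across the shaft, 22 mm thick, one centred 40 mm to +y of this point, one 140 mm to -y
- foam_knob (a point): orange ball-knob centre, same size and layout, on the other, identical stand, which holds the black foam handle with a white stripe; must stay where it is. Either stand can be on the left or the right

How it is judged (in metres and radians):
At the end, for the whole second after the job is handed in: The cork handle's red stripe faces up within 0.2 rad (11 degrees) and is at rest (under 0.05 rad/s), let go, with the foam handle's knob within 10 mm of where it began (value of joint cork_grip between -0.2 and 0.2 rad and velocity of joint cork_grip between -0.05 and 0.05 rad/s and distance of foam_knob from where it was at the start of the episode below 0.01 m); the robot touches nothing.
It fails at once if the foam handle on the other stand is turned (its knob moves 10 mm or more) (distance of foam_knob from where it was at the start of the episode above 0.01 m).
It also fails if it takes over 34 s, if anything falls off the work surface, if the arm or the gripper's body presses on something with over 40 N, if the wrist force passes 120 N, or if a joint passes its speed limit or range.

### The arm

A 6-joint arm with a two-finger parallel gripper is mounted at the origin on the work surface. World frame = base frame: x ahead of the robot, y to its left, z up, the work surface at z = 0. Lengths are in m, angles in degrees, forces in N, time in s.
With the tool pointing down it reaches from about 0.4 to 0.825 m from the base axis. Payload 7 kg.
Tool frame: the origin (TCP) lies at the very end of the fingers, on their centre line; the grasp point (between the pads) lies 19 mm behind it (ctrl.grip_depth is the z of the grasp point in the tool frame, in m); z points along the fingers, y is the direction in which the jaws open and shut (so a half turn about z gives the same grasp; the last joint's range is limited). The gripper opens to 88 mm and grips with 3 to 60 N. Pads are 19 mm wide; open, the fingers measure 130 mm over their backs; the gripper's body (78 mm by 193 mm) begins 47 mm behind the grasp point.
Start: joints at [16.507, 20.546, 0.682, 0, -70.136, -16.507], TCP at [0.675, -0, 0.227] pointing down, gripper open.
Joint ranges: [-176.03, 176.03], [-82.01, 121.73], [-58.28, 71.71], [-173.87, 95.51], [-174.79, -0.11], [-173.66, 173.66]. Speed limits (degrees/s): [136.94, 136.94, 172.46, 180, 180, 180].

### API

Orientations are given as [roll, pitch, yaw] about the fixed x, y, z axes, in that order (R = Rz(yaw) Ry(pitch) Rx(roll)).
In Python, from plant import telemetry, snapshot, job, models, ctrl gives the robot as it stands.
- The arm moves only by the tool jog_arm, never from a script. Its argument "targets" is text: rows parted by semicolons, each of 7 numbers parted by spaces: the shift along the tool's x, y, z in m, then the turn, a rotation vector about the tool's x, y, z in degrees, then the gripper command: -1 is shut, 1 is fully open, values between are in proportion. A call has exactly 8 rows; each row is the pose to reach, as a shift and turn from the pose measured when the call began, along the tool's axes at that moment; what a row does not reach only later rows make up. A row lasts 1/8 s, in which the tool goes at most 62.5 mm and 10.7 degrees, less where a joint would pass 70% of its speed; a pose out of reach is approached as far as the arm can. A call with a gripper value outside its range is refused whole. The fingers move at their own pace and stop on an object; the grip force is fixed at half the most. Time passes only in rows, so rows that repeat a pose let the fingers close, or fill a call up. It gives the time, the measured TCP pose, the force and the opening at its end, in the units of the state.
- telemetry.get_obs(): the state, without advancing time (a new reading comes with each control period).
- snapshot(name): name is "scene" or "side" or "wrist"; returns a dict with "img" (480x640x3 uint8, red, green, blue), "range_z" (480x640 float32, m along the optical axis (not along the pixel's ray), 0 where there is no reading), "intrinsics" (3x3 intrinsics, pixels), "R" (3x3) and "t" (3): a world point X has camera coordinates R X + t. Camera axes: x right, y down, z forward; pixel columns grow to the right and rows downward; lengths in m; the calibration is good to about 2 mm. A picture is of the moment at which its call begins.
- job.close_job(): hands the job in, once; it reports no verdict.
Trained networks look in a picture, given as the dict that the camera call returned (one of the last four; its "shot" number tells which), for a name from the list of things; names that differ only in an ending like _2 or _b are one class to them, and where a whole thing is asked for, a point or a joint stands for the part that bears it (a point fixed in the world has none). Each returns a list of dicts, best first, with "conf" (0 to 1); they miss things now and then, are a little off and sometimes report something else, mostly with a low value. They report only what shows in the picture. A call takes as long as a camera call.
- models.cut_out(name, picture): "region" (480x640 bool, what is visible of it) and "uv" ([column, row] in pixels, amid what is visible of it).
- models.spot_point(name, picture): "uv" ([column, row] in pixels: a listed point, or the origin of a listed thing).
The state is a dict: "clock": time; "joint_pos": joint angles; "qvel": joint speeds; "tau": joint torques, N m; "tool_pos": TCP position; "orientation": TCP orientation; "force": force on the tool from outside, world axes, zero at the start; "moment": the same for the moment, N m; "opening": finger opening in m.
Only numpy, scipy, OpenCV 4.12 (cv2) and the standard library are available. Lean on these libraries where they do the work, as an engineer would, in place of code of your own. Each camera call takes 0.05 s, during which the arm holds its last target.

## Working session

There is one attempt and no reset: what is moved stays moved. The work goes in short steps, Python scripts to look and compute and a tool call to move; the robot and the scene stay as the last step left them, time stands still between calls to the robot, and variables do not carry over. Pictures are saved under pics/ and viewed, and the job is handed in when it is done.

Besides the shell and the picture viewer there is one more tool, called after "Request:" as name(argument=value, ...), one argument or row to a line, values as JSON. jog_arm: Moves the arm, as the interface text tells. Its arguments: {"type":"object","properties":{"targets":{"type":"string"}},"required":["targets"]}

```bash
mkdir -p pics; cat > h.py <<'E'
import numpy as np, cv2
from plant import telemetry, snapshot, job, models, ctrl
def back(p,uv,r=2,z=None):
    u,v=int(round(uv[0])),int(round(uv[1]))
    if z is None:
        w=p["range_z"][max(v-r,0):v+r+1,max(u-r,0):u+r+1]; w=w[w>0]; z=np.median(w) if w.size else np.nan
    c=np.linalg.inv(p["intrinsics"])@np.array([uv[0],uv[1],1])*z
    return p["R"].T@(c-p["t"])
def save(p,n): cv2.imwrite("pics/"+n+".png",cv2.cvtColor(p["img"],cv2.COLOR_RGB2BGR))
def cloud(p,m):
    v,u=np.nonzero(m&(p["range_z"]>0)); z=p["range_z"][v,u]
    c=np.linalg.inv(p["intrinsics"])@np.vstack([u*z,v*z,z])
    return (p["R"].T@(c-p["t"][:,None])).T
E
python3 - <<'E'
from h import *
for n in ["scene","side","wrist"]:
    p=snapshot(n); save(p,n+"0")
    print(n,"campos",(-p["R"].T@p["t"]).round(3))
    for k in ["cork_knob","cork_axis","foam_knob"]:
        for d in models.spot_point(k,p)[:2]: print(k,d["conf"],d["uv"],back(p,d["uv"]).round(4))
    for k in ["cork_grip","cork_knob"]:
      for d in models.cut_out(k,p)[:2]:
        c=cloud(p,d["region"]); print("cut",k,d["conf"],d["uv"],d["region"].sum(),np.median(c,0).round(3) if len(c) else None)
print(telemetry.get_obs(),ctrl.grip_depth)
E
```

```text
scene campos [ 1.085 -0.261  0.628]
cork_knob 0.62 [210.4, 307.1] [ 0.5745 -0.1733  0.1559]
cork_axis 0.83 [211.5, 314.6] [ 0.5406 -0.1679  0.1094]
foam_knob 0.83 [440.4, 205.3] [0.5156 0.2668 0.1625]
cut cork_grip 0.88 [168.1, 319.5] 1917 [ 0.527 -0.226  0.11 ]
cut cork_knob 0.86 [173.2, 324.0] 1901 [ 0.527 -0.226  0.11 ]
cut cork_knob 0.2 [438.6, 212.0] 299 [0.505 0.272 0.136]
side campos [ 0.418 -0.604  0.821]
cork_knob 0.6 [359.4, 332.7] [ 0.5572 -0.1758  0.158 ]
cork_knob 0.58 [295.7, 160.1] [0.5136 0.267  0.1633]
cork_axis 0.74 [337.1, 350.3] [ 0.5244 -0.1732  0.1117]
foam_knob 0.84 [295.6, 162.8] [0.5133 0.267  0.1562]
cut cork_grip 0.59 [342.1, 383.6] 1871 [ 0.518 -0.225  0.11 ]
cut cork_knob 0.67 [339.5, 382.2] 1837 [ 0.518 -0.225  0.11 ]
wrist campos [ 0.676 -0.083  0.385]
cut cork_grip 0.94 [526.2, 5.2] 552 [ 0.53  -0.159  0.102]
cut cork_grip 0.51 [479.7, 49.6] 10403 [ 0.542 -0.137  0.015]
cut cork_knob 0.84 [530.1, 8.1] 553 [ 0.53  -0.159  0.102]
{'clock': 0.9, 'joint_pos': array([ 1.65070874e+01,  2.05443492e+01,  6.82165528e-01,  1.29912075e-03,
       -7.01354234e+01, -1.65069441e+01]), 'qvel': array([-0.06266314,  0.0054134 ,  0.08323207,  0.01426474,  0.08002572,
       -0.05884377]), 'tau': array([ 1.20217184e-03, -5.82355893e+01,  2.93299681e+01,  7.00256735e+00,
        1.25993739e-02,  7.31535408e-06]), 'tool_pos': array([ 6.74985998e-01, -2.25558510e-05,  2.26589621e-01]), 'orientation': array([-1.79997359e+02, -4.91586038e-04, -8.99994153e+01]), 'force': array([ 1.08638377, -0.06730917, -0.12596226]), 'moment': array([ 0.01063529, -0.01556301, -0.01589831]), 'opening': 0.08733099423064786} -0.0188
```

View pics/scene0.png

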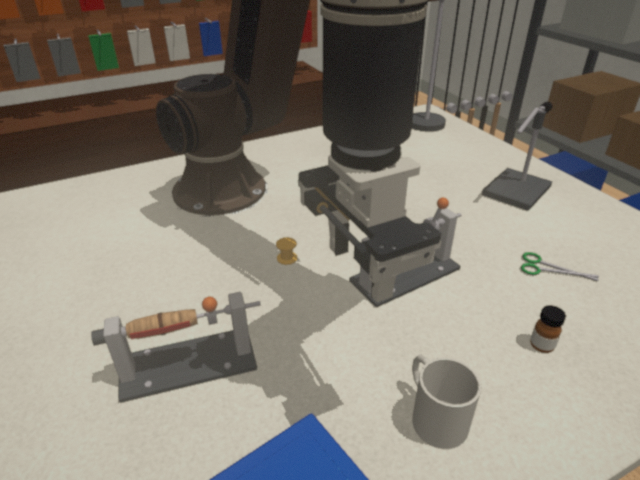

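View pics/side0.png

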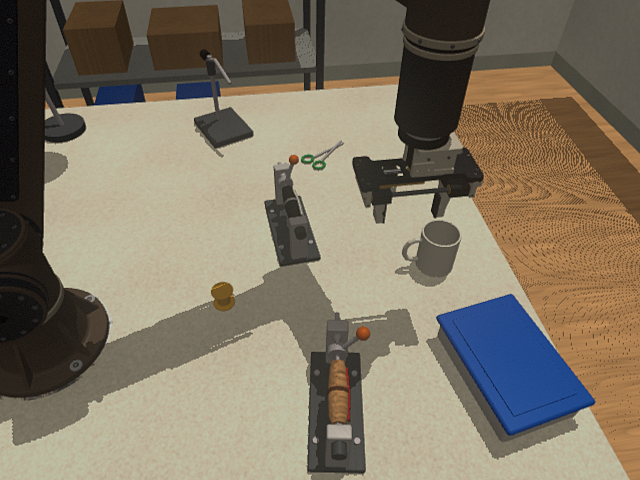

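```bash
python3 - <<'E'
from h import *
# orange blobs -> sphere fit with r=11mm; post clouds
from scipy.optimize import least_squares
for n in ["scene","side"]:
    p=snapshot(n)
    hsv=cv2.cvtColor(p["img"],cv2.COLOR_RGB2HSV)
    m=((hsv[...,0]>6)&(hsv[...,0]<20)&(hsv[...,1]>190)&(hsv[...,2]>130)).astype(np.uint8)
    N,L,S,C=cv2.connectedComponentsWithStats(m)
    for i in range(1,N):
        if S[i,4]>60:
            c=cloud(p,L==i); md=np.median(c,0); c=c[np.linalg.norm(c-md,axis=1)<.02]
            f=least_squares(lambda s:np.linalg.norm(c-s,axis=1)-.011,md-[0,0,.01],loss="soft_l1",f_scale=.002)
            print(n,S[i],C[i].round(1),md.round(4),"sphere",f.x.round(4),np.abs(f.fun).mean().round(4))
    # post tops z~0.118
    c=cloud(p,np.ones((480,640),bool))
    s=c[(abs(c[:,2]-.118)<.003)&(c[:,0]<.75)&(c[:,0]>.35)]
    bins,cnt=np.unique((s[:,:2]/.01).round().astype(int),axis=0,return_counts=True)
    from scipy.ndimage import label
    g=np.zeros((60,120),int)
    for b,k in zip(bins,cnt):
        x,y=b[0]-30,b[1]+60
        if 0<=x<60 and 0<=y<120 and k>3: g[x,y]=1
    lab,nn=label(g)
    for j in range(1,nn+1):
        sel=np.array([lab[min(max(int(round(a/.01))-30,0),59),min(max(int(round(b/.01))+60,0),119)]==j for a,b,_ in s])
        if sel.sum()>80:
            r=cv2.minAreaRect((s[sel,:2]*1000).astype(np.float32)); print("top",sel.sum(),r)
E
```

```text
top 105 ((490.2361145019531, 312.32147216796875), (29.237815856933594, 23.10557746887207), 3.52372407913208)
top 276 ((505.2283630371094, -304.142333984375), (21.620162963867188, 37.64750671386719), 81.18175506591797)
top 124 ((515.7293701171875, -241.24185180664062), (67.88780212402344, 16.415302276611328), 84.13265228271484)
top 226 ((534.6218872070312, -126.89627075195312), (21.39280128479004, 36.44189453125), 79.13165283203125)
side [358 327  11   9  74] [363.1 330.9] [ 0.5629 -0.1749  0.1602] sphere [ 0.5636 -0.1736  0.1508] 0.0008
top 269 ((502.64739990234375, -306.1031188964844), (20.284439086914062, 34.26561737060547), 81.94049072265625)
top 162 ((533.02197265625, -128.9893798828125), (21.992656707763672, 34.703887939453125), 80.37090301513672)
```

The cork stand is on the near side: lower left in scene, with its knob at (209,304), and its knob at (363,331) in side. The red stripe faces +x. The post tops give yaw ≈ -9.6° and axis ≈ (0.527, -0.167, 0.1). The knob at (0.564, -0.174, 0.151) is 63 mm from the axis (65 expected), at 0.63 rad, so the joint is ≈ 1.43. I'll move above the knob with the jaws along the shaft.

Request:
jog_arm(
  targets="0.022 0.014 0.003 0 0 -10 1; 0.044 0.028 0.005 0 0 -20 1; 0.066 0.042 0.008 0 0 -30 1; 0.088 0.056 0.01 0 0 -40 1; 0.11 0.07 0.013 0 0 -50 1; 0.132 0.084 0.015 0 0 -60 1; 0.154 0.098 0.018 0 0 -70.4 1; 0.174 0.111 0.02 0 0 -80.4 1",
)

```text
clock: 2.0
tool_pos: [0.5634, -0.1748, 0.2066]
orientation: [-180.0, -0.0, -9.3]
force: [0.1, 0.1, -0.2]
opening: 0.0875
```

```bash
cat > m.py <<'E'
from h import *
import sys
from scipy.optimize import least_squares
yaw=np.radians(-9.6); ax=np.array([.5271,-.1674,.1]); ex=np.array([np.cos(yaw),np.sin(yaw),0]); ey=np.array([-np.sin(yaw),np.cos(yaw),0])
for n in ["scene","side","wrist"]:
    p=snapshot(n); save(p,n+sys.argv[1])
    r,g,b=[p["img"][...,i].astype(float) for i in range(3)]
    hsv=cv2.cvtColor(p["img"],cv2.COLOR_RGB2HSV)
    m=((hsv[...,0]>5)&(hsv[...,0]<16)&(hsv[...,1]>150)&(hsv[...,2]>90)).astype(np.uint8)
    N,L,S,C=cv2.connectedComponentsWithStats(m)
    for i in range(1,N):
        if S[i,4]<25: continue
        c=cloud(p,L==i)
        if len(c)<15: continue
        md=np.median(c,0)
        if np.linalg.norm(md-ax)>.09 and np.linalg.norm(md-[.515,.267,.16])>.06: continue
        c=c[np.linalg.norm(c-md,axis=1)<.015]
        cam=-p["R"].T@p["t"]; d=(md-cam)/np.linalg.norm(md-cam)
        f=least_squares(lambda s:np.linalg.norm(c-s,axis=1)-.011,md+.009*d,loss="soft_l1",f_scale=.002)
        q=f.x-ax; a=np.arctan2(q@ex,q[2])
        print(n,S[i,4],C[i].round(),f.x.round(4),"err",np.abs(f.fun).mean().round(4),"x' y' z",(q@ex).round(4),(q@ey).round(4),q[2].round(4),"r",np.hypot(q@ex,q[2]).round(4),"joint",(a+.8).round(3))
o=telemetry.get_obs(); print({k:np.round(o[k],4) for k in ["clock","tool_pos","orientation","force","opening"]})
E
python3 m.py 1
```

```text
scene 70 [209. 303.] [ 0.5645 -0.1724  0.1531] err 0.0008 x' y' z 0.0377 0.0013 0.0531 r 0.0651 joint 1.418
side 59 [293. 159.] [0.5093 0.2739 0.1587] err 0.0011 x' y' z -0.0911 0.4322 0.0587 r 0.1084 joint -0.198
wrist 134 [313. 242.] [ 0.5644 -0.1732  0.1537] err 0.0004 x' y' z 0.0378 0.0005 0.0537 r 0.0657 joint 1.412
wrist 117 [312. 259.] [ 0.5665 -0.1735  0.1535] err 0.0004 x' y' z 0.0399 0.0005 0.0535 r 0.0667 joint 1.441
{'clock': np.float64(2.15), 'tool_pos': array([ 0.5635, -0.1747,  0.2068]), 'orientation': array([-1.799966e+02, -1.390000e-02, -9.744400e+00]), 'force': array([ 0.2732, -0.5535,  0.0449]), 'opening': np.float64(0.0878)}
```

View pics/wrist1.png

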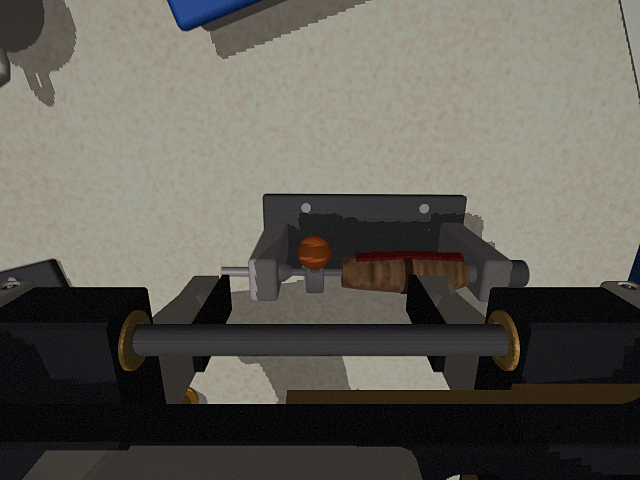

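The wrist view shows the ball at (314,252), centred between the fingers, and the fingers clear the post tops (z 0.118) at TCP z 0.134. Descending and pinching.

Request:
jog_arm(
  targets="0.001 -0.0015 0.02 0 0 0 1; 0.001 -0.0015 0.04 0 0 0 1; 0.001 -0.0015 0.06 0 0 0 1; 0.001 -0.0015 0.073 0 0 0 1; 0.001 -0.0015 0.073 0 0 0 -1; 0.001 -0.0015 0.073 0 0 0 -1; 0.001 -0.0015 0.073 0 0 0 -1; 0.001 -0.0015 0.073 0 0 0 -1",
)

```text
clock: 3.15
tool_pos: [0.5651, -0.1735, 0.1344]
orientation: [-180.0, -0.1, -9.8]
force: [-0.3, 0.3, -0.4]
opening: 0.0529
```

```bash
python3 m.py 2
```

```text
scene 110 [209. 303.] [ 0.5648 -0.1722  0.1527] err 0.0008 x' y' z 0.038 0.0015 0.0527 r 0.065 joint 1.425
side 61 [293. 159.] [0.5095 0.2745 0.1593] err 0.0013 x' y' z -0.0911 0.4327 0.0593 r 0.1087 joint -0.194
wrist 429 [317. 317.] [ 0.5649 -0.1734  0.1531] err 0.0004 x' y' z 0.0383 0.0004 0.0531 r 0.0654 joint 1.425
{'clock': np.float64(3.3), 'tool_pos': array([ 0.5649, -0.1735,  0.134 ]), 'orientation': array([-1.799945e+02, -3.700000e-02, -9.750600e+00]), 'force': array([-0.1454, -0.1287,  0.47  ]), 'opening': np.float64(0.0412)}
```

Request:
jog_arm(
  targets="0 0 0 0 0 0 -1; 0 0 0 0 0 0 -1; 0 0 0 0 0 0 -1; 0 0 0 0 0 0 -1; 0 0 0 0 0 0 -1; 0 0 0 0 0 0 -1; 0 0 0 0 0 0 -1; 0 0 0 0 0 0 -1",
)

```text
clock: 4.3
tool_pos: [0.565, -0.1732, 0.134]
orientation: [-180.0, -0.0, -9.8]
force: [0.0, 5.5, 1.4]
opening: 0.0201
```

```bash
python3 - <<'E'
import numpy as np
a=np.linspace(.62,-.8,17); 
for t in a: print(t.round(3), (65*(np.sin(t)-np.sin(.62))).round(1), (-65*(np.cos(t)-np.cos(.62))).round(1))
E
```

```text
0.62 0.0 -0.0
0.531 -4.8 -3.1
0.442 -9.9 -5.8
0.354 -15.3 -8.1
0.265 -20.7 -9.8
0.176 -26.4 -11.1
0.088 -32.1 -11.8
-0.001 -37.8 -12.1
-0.09 -43.6 -11.8
-0.179 -49.3 -11.1
-0.267 -54.9 -9.8
-0.356 -60.4 -8.0
-0.445 -65.7 -5.8
-0.534 -70.8 -3.1
-0.622 -75.7 0.1
-0.711 -80.2 3.7
-0.8 -84.4 7.6
```

Gripped (opening 20 mm). Now the first half of the arc.

Request:
jog_arm(
  targets="-0.0048 0 -0.0031 0 0 0 -1; -0.0099 0 -0.0058 0 0 0 -1; -0.0153 0 -0.0081 0 0 0 -1; -0.0207 0 -0.0098 0 0 0 -1; -0.0264 0 -0.0111 0 0 0 -1; -0.0321 0 -0.0118 0 0 0 -1; -0.0378 0 -0.0121 0 0 0 -1; -0.0436 0 -0.0118 0 0 0 -1",
)

```text
clock: 5.3
tool_pos: [0.5222, -0.1659, 0.1464]
orientation: [-180.0, -0.1, -9.7]
force: [3.1, 3.8, 2.2]
opening: 0.0198
```

```bash
python3 m.py 3
```

```text
scene 61 [203. 278.] [ 0.5237 -0.1655  0.1648] err 0.0008 x' y' z -0.0037 0.0013 0.0648 r 0.0649 joint 0.743
side 58 [293. 158.] [0.5094 0.2741 0.1588] err 0.0011 x' y' z -0.0911 0.4324 0.0588 r 0.1084 joint -0.197
wrist 864 [318. 313.] [ 0.5231 -0.1662  0.1652] err 0.0004 x' y' z -0.0041 0.0005 0.0652 r 0.0653 joint 0.736
{'clock': np.float64(5.45), 'tool_pos': array([ 0.5216, -0.1658,  0.1463]), 'orientation': array([-1.79975e+02, -4.26000e-02, -9.73960e+00]), 'force': array([0.615 , 4.8892, 4.8184]), 'opening': np.float64(0.0198)}
```

The ball follows with its radius still 65 mm. Second half of the arc.

Request:
jog_arm(
  targets="-0.0057 0 0.0007 0 0 0 -1; -0.0113 0 0.002 0 0 0 -1; -0.0168 0 0.0038 0 0 0 -1; -0.0221 0 0.006 0 0 0 -1; -0.0272 0 0.0087 0 0 0 -1; -0.0321 0 0.0119 0 0 0 -1; -0.0366 0 0.0155 0 0 0 -1; -0.0405 0 0.0192 0 0 0 -1",
)

```text
clock: 6.45
tool_pos: [0.4804, -0.1587, 0.1268]
orientation: [-180.0, 0.0, -9.7]
force: [0.2, 5.9, 4.8]
opening: 0.02
```

```bash
python3 m.py 4
```

```text
scene 36 [202. 269.] [ 0.4838 -0.1585  0.1464] err 0.001 x' y' z -0.0442 0.0015 0.0464 r 0.0641 joint 0.039
wrist 1007 [318. 312.] [ 0.4827 -0.1593  0.1467] err 0.0004 x' y' z -0.0451 0.0006 0.0467 r 0.065 joint 0.032
{'clock': np.float64(6.6), 'tool_pos': array([ 0.4798, -0.1586,  0.1263]), 'orientation': array([-1.799698e+02,  1.224000e-01, -9.763600e+00]), 'force': array([-0.4523,  4.8511,  2.2675]), 'opening': np.float64(0.0201)}
```

Joint ≈ 0.03. Releasing, then straight up.

Request:
jog_arm(
  targets="0 0 0 0 0 0 0.3; 0 0 0 0 0 0 0.3; 0 0 0 0 0 0 0.3; 0 0 0 0 0 0 0.3; 0 0 0 0 0 0 0.3; 0 0 0 0 0 0 0.3; 0 0 0 0 0 0 0.3; 0 0 0 0 0 0 0.3",
)

```text
clock: 7.6
tool_pos: [0.4799, -0.1586, 0.1263]
orientation: [-180.0, 0.1, -9.8]
force: [-0.8, 0.0, 0.4]
opening: 0.0574
```

Request:
jog_arm(
  targets="0 0 -0.01 0 0 0 0.3; 0 0 -0.03 0 0 0 0.3; 0 0 -0.05 0 0 0 0.3; 0 0 -0.07 0 0 0 0.3; 0 0 -0.09 0 0 0 0.3; 0 0 -0.11 0 0 0 0.3; 0 0 -0.12 0 0 0 0.3; 0 0 -0.12 0 0 0 0.3",
)

```text
clock: 8.6
tool_pos: [0.4804, -0.1587, 0.247]
orientation: [-179.9, 0.0, -9.8]
force: [-0.6, 0.3, 0.2]
opening: 0.0567
```

```bash
python3 m.py 5; python3 - <<'E'
from h import *
yaw=np.radians(-9.6); ax=np.array([.5271,-.1674,.1]); ex=np.array([np.cos(yaw),np.sin(yaw),0])
for n in ["scene","side","wrist"]:
    p=snapshot(n); h=cv2.cvtColor(p["img"],cv2.COLOR_RGB2HSV)
    m=((h[...,0]<5)|(h[...,0]>174))&(h[...,1]>170)&(h[...,2]>50)
    c=cloud(p,m); c=c[(np.linalg.norm(c-ax,axis=1)<.14)&(c[:,2]>.08)&(c[:,2]<.13)]
    if len(c): q=c-ax; print(n,len(c),"stripe",np.median(np.arctan2(q@ex,q[:,2])).round(3),np.median(c,0).round(3))
E
python3 -c "
import cv2;cv2.imwrite('pics/z5.png',cv2.resize(cv2.imread('pics/side5.png')[290:480,240:450],None,fx=3,fy=3))"
```

```text
scene 36 [203. 272.] [ 0.4827 -0.1594  0.146 ] err 0.0008 x' y' z -0.0451 0.0004 0.046 r 0.0644 joint 0.025
side 113 [309. 334.] [ 0.4816 -0.1594  0.1442] err 0.0008 x' y' z -0.0462 0.0003 0.0442 r 0.064 joint -0.007
wrist 110 [318. 220.] [ 0.4823 -0.1591  0.1472] err 0.0004 x' y' z -0.0456 0.0007 0.0472 r 0.0656 joint 0.031
wrist 164 [318. 232.] [ 0.4826 -0.1589  0.1466] err 0.0005 x' y' z -0.0453 0.001 0.0466 r 0.0649 joint 0.029
{'clock': np.float64(8.75), 'tool_pos': array([ 0.4796, -0.1587,  0.2455]), 'orientation': array([-179.9724,    0.1994,   -9.7716]), 'force': array([0.2742, 0.0388, 0.7641]), 'opening': np.float64(0.0568)}
side 293 stripe -0.067 [ 0.513 -0.246  0.115]
wrist 1161 stripe 0.034 [ 0.515 -0.24   0.117]
```

View pics/z5.png

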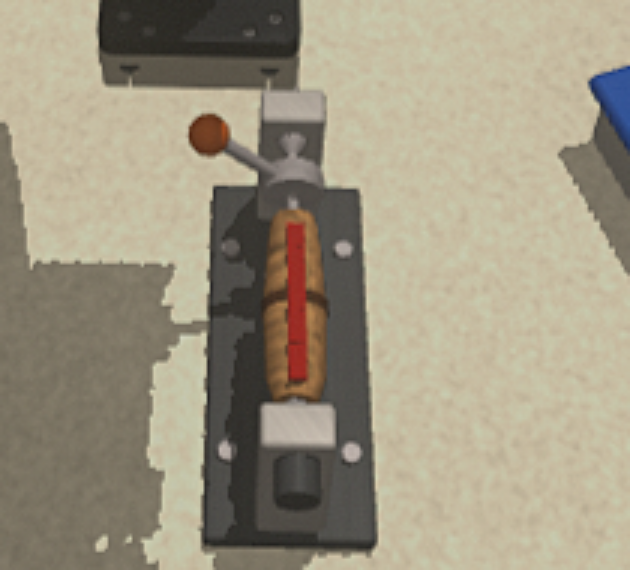

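View pics/wrist5.png

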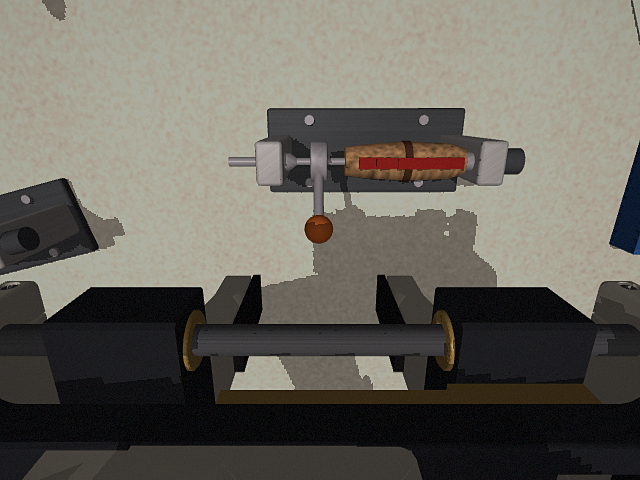

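The red stripe runs along the top centre of the cork, at side-crop (296,300) and wrist (412,163). The gripper is well clear of it. Handing in.

```bash
python3 -c "
from plant import job; print(job.close_job())"
```

```text
the job is handed in; nothing more can be done
None
```

The cork handle now has its red stripe facing up, and I handed the job in at about 9 s of the 34 s allowed. I pinched its knob from above, turned it from about 1.42 rad to near zero, let go and lifted the gripper 120 mm clear.

- **Stripe angle:** after release, the knob position gave joint values from -0.01 to +0.03 rad across the three cameras. The stripe itself read -0.07 rad in the side view and +0.03 rad in the wrist view. These disagree by about 0.1 rad, but all are inside the ±0.2 rad limit.
- **At rest:** I did not measure the joint speed. The knob angle was the same before and after letting go, to within measurement noise.
- **Foam handle:** the arm stayed well away from its stand. Its knob read the same in the side view, within about 1 mm, in the checks up to halfway through the turn. It was not picked up in the last two checks, so I have no measurement of it after the turn.
- **Forces:** the tool force readings at each stop stayed under about 7 N.

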